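# Unhook the slotted link from the hook block and put each in its own tub

### The job

The slotted steel link and the steel hook block were put away hooked together in one tub. Lift the hooked pair out and stand it on the bench, let go, then turn the link against the hook by a quarter turn and lift it off the standing block. Put the link down flat in the empty tub and the block back upright in the tub it came from; set things down rather than dropping them, and leave the bottle, jar and dish where they are.

Things in the scene. Friction and masses are not known exactly. Their poses are not given: they have to be found in the camera images.
- hook_block: Steel hook block, 0.35 kg: round puck, 60 mm across, 20 mm high, with a 10 mm upright shank that bears an anchor-shaped double hook in the block's x-z plane (one prong to +x, one to -x) and a flat grip tab on top, 87 mm high in all. Origin: centre of underside, z up. At the start it stands in block_tub, its x axis roughly across the tub.
- hook_tab (a point): Centre of the block's grip tab, on its axis 78 mm above its underside: steel, 28 mm along the block's x, 9 mm thick along its y, from 61 to 87 mm height. Gripped across y it lifts the block, and the hooked link with it.
- hook_prong (a point): Tip of the +x prong, 24 mm off the axis, 40 mm above the block's underside (the -x prong is alike). Prongs are 8 mm round bar that rises from the shank to 68 mm height, then curls outward and down; 56 mm over both. Throats beside the shank are 15 mm wide, open downward.
- slotted_link: Slotted steel link, 0.13 kg: oblong ring of 8 mm bar, 82 x 34 mm outside, slot 66 mm (own x) by 18 mm (own y), a grip at each end along x; 148 mm overall, both ends alike. Origin: centre of underside, z up. Start: level on the block's puck (20 mm high), round the shank, under the prongs, x within 0.2 rad of square to the block's x; raised so, it catches in the prongs and takes the block along.
- link_grip (a point): Middle of the link's +x grip, 56 mm from its centre, 7 mm above its underside (the -x grip is alike): flat-sided, 36 mm along x, 12 mm wide, 14 mm high. Low on the puck the link turns freely under the prong tips (12 mm to spare); with its x axis within 0.1 rad of the block's x and centred within 3 mm it lifts straight off over the tab.
- block_tub: The tub that holds the hooked pair at the start and where the block belongs: grey plastic, open on top, fixed to the bench. Outside 188 mm (own x) by 112 mm (own y), inside 180 x 104, rim 40 mm above the bench, walls and floor 4 mm. Origin: centre of its underside. Its walls stop the link from making a quarter turn inside.
- link_tub: The other, equal tub, empty at the start, where the link belongs; fixed to the bench. Outside 188 mm (own x) by 112 mm (own y), inside 180 x 104, floor 4 mm, rim 40 mm above the bench. Origin: centre of its underside.
- amber_bottle: Bystander: brown bottle with a white cap, 46 mm across, 93 mm high, standing on the bench. Origin: centre of underside.
- clear_jar: Bystander: clear jar with white lid, 50 mm across, 59 mm high, standing on the bench. Origin: centre of underside.
- culture_dish: Bystander: covered culture dish, 59 mm across, 16 mm high, lying on the bench. Origin: centre of underside.
There are look-alikes about, which are no part of the job. What is shaped like the hook_block but green is not meant.

How it is judged:
By the outcome, as a careful person would: the job done as asked, in the order asked, and still so for the second after the job is handed in, with the robot touching nothing.
It also fails if it takes over 69 s, if anything falls off the work surface, if the arm or the gripper's body presses on something with over 40 N, if the wrist force passes 120 N, or if a joint passes its speed limit or range.

### The arm

A 7-joint arm with a two-finger parallel gripper is mounted at the origin on a cart in front of the work surface, level with it; the furniture and walls round the work are solid. World frame = base frame: x ahead of the robot, y to its left, z up, the work surface at z = 0. Lengths are in m, angles in rad, forces in N, time in s.
With the tool pointing down it reaches from about 0.425 to 0.925 m from the base axis. Payload 6.8 kg.
Tool frame: the origin (TCP) lies at the very end of the fingers, on their centre line; the grasp point (between the pads) lies 19 mm behind it; z points along the fingers, y is the line along which they close (so a half turn about z gives the same grasp; the last joint's range is limited). The gripper opens to 85 mm and grips with 20 to 120 N. Pads are 22 mm wide; open, the fingers measure 114 mm over their backs; the gripper's body (76 mm by 85 mm) begins 54 mm behind the grasp point. The pads swing forward as they close: fully open they stand 13 mm farther back than shut.
Start: joints at [1.043, 0.477, 0.022, 1.555, -0.011, 1.109, -0.083], TCP at [0.275, -0.616, 0.231] pointing down, gripper open.
Joint ranges: [-2.96, 2.96], [-0.34, 2.1], [-1.41, 1.46], [0.24, 2.44], [-1.37, 4.51], [0.17, 1.92], [-2.96, 2.96]. Speed limits (rad/s): [2.39, 2.39, 3.14, 3.14, 3.14, 3.14, 3.14].

### API

Orientations are given as a unit quaternion [w, x, y, z].
In Python, from station import bot gives the robot as it stands. The module is installed in compiled form; this text tells all that it offers.
- The arm moves only by the shell command python3 -m jog 'ROWS' [OPENING] [FORCE]. ROWS is JSON, a list of rows, each a list of 4 numbers: the shift along the tool's x, y, z in cm, then the turn about the tool's z in rad. In form: [[x, y, z, spin], ...]. A call has 1 to 20 rows; each row is the pose to reach, as a shift and turn from the pose commanded when the call began, along the tool's axes at that moment; what a row does not reach only later rows make up. A row lasts 1/12 s, in which the tool goes at most 41.7 mm and 7.16 degrees, less where a joint would pass 70% of its speed; a pose out of reach is approached as far as the arm can. A call with a gripper value outside its range is refused whole. OPENING is the closure, from -1 (fully open) to 1 (shut), set as the call begins (- or left out, the last holds). The fingers move at their own pace and stop on an object; FORCE is the grip in N (left out, the last holds). Time passes only in rows, so rows that repeat a pose let the fingers close. It gives the time, the measured TCP pose, the force, the opening and the grip force at its end, in the units of the state.
- bot.get_obs(): the state, without advancing time (a new reading comes with each control period).
- bot.read_camera(name): name is "scene" or "top"; returns a dict with "pixels" (420x560x3 uint8, red, green, blue), "depth" (420x560 float32, m along the optical axis (not along the pixel's ray), 0 where there is no reading), "fovy" (degrees; the focal length in pixels is half the picture's height over the tangent of half this angle, whatever the lens; pixels are square), "cx", "cy" (the principal point, pixels), "pose" (4x4, takes a point from camera to world coordinates). Camera axes: x right, y down, z forward; pixel columns grow to the right and rows downward; lengths in m; the calibration is good to about 2 mm. A picture is of the moment at which its call begins.
- bot.hand_in(): hands the job in; it is judged then, once.
The state is a dict: "t": time; "q": joint angles; "joint_vel": joint speeds; "joint_torque": joint torques, N m; "eef_pos": TCP position; "tool_rot": TCP orientation; "contact_force": force on the tool from outside, world axes, zero at the start; "torque": the same for the moment, N m; "gripper_width": opening from 0.0 (shut) to 1.0 (fully open); "grasp_force": force on a finger pad.
Only numpy, scipy, OpenCV 4.12 (cv2) and the standard library are available. Lean on these libraries where they do the work, as an engineer would, in place of code of your own. Each camera call takes 0.05 s, during which the arm holds its last target. There are 200 camera calls.

## Working session

There is one attempt and no reset: what is moved stays moved. The work goes in short steps, Python scripts to look and compute and a shell command to move; the robot and the scene stay as the last step left them, time stands still between calls to the robot, and variables do not carry over. Pictures are saved under pics/ and viewed, at most 10 in all, crops included, and the job is handed in when it is done.

```bash
mkdir -p pics; cat > h.py <<'E'
import numpy as np, cv2
from station import bot
def cam(n):
    c=bot.read_camera(n); d=c["depth"]; f=210/np.tan(np.radians(c["fovy"])/2)
    v,u=np.mgrid[:420,:560]
    P=np.stack([(u-c["cx"])*d/f,(v-c["cy"])*d/f,d],-1)@c["pose"][:3,:3].T+c["pose"][:3,3]
    P[d==0]=np.nan
    return c["pixels"],P,c
def save(n,im): cv2.imwrite(f"pics/{n}.png",im[...,::-1])
E
python3 - <<'E'
from h import *
for n in("scene","top"):
    im,P,c=cam(n); save(n+"0",im); print(c["pose"].round(3),c["fovy"]); np.save(n+"P.npy",P)
o=bot.get_obs();print({k:np.round(v,3) for k,v in o.items()})
E
```

```text
[[-0.628 -0.602  0.494  0.078]
 [-0.778  0.477 -0.408  0.256]
 [ 0.01  -0.64  -0.768  0.778]
 [ 0.     0.     0.     1.   ]] 55.82198841860037
[[-0.004 -0.998  0.067  0.449]
 [-1.     0.004  0.004 -0.141]
 [-0.005 -0.067 -0.998  1.369]
 [ 0.     0.     0.     1.   ]] 46.866297811713224
{'t': np.float64(0.1), 'q': array([ 1.043,  0.478,  0.022,  1.556, -0.012,  1.109, -0.083]), 'joint_vel': array([-0.001, -0.001,  0.002, -0.003, -0.002, -0.001, -0.001]), 'joint_torque': array([ 6.0000e-03, -5.9776e+01,  1.6140e+00, -2.8195e+01,  1.3000e-02,
        5.0000e-03,  0.0000e+00]), 'eef_pos': array([ 0.275, -0.616,  0.23 ]), 'tool_rot': array([-0.001,  0.978,  0.208, -0.   ]), 'contact_force': array([ 1.049, -0.008,  1.004]), 'torque': array([ 0.026,  0.007, -0.035]), 'grasp_force': np.float64(0.0), 'gripper_width': np.float64(1.002)}
```

View pics/top0.png

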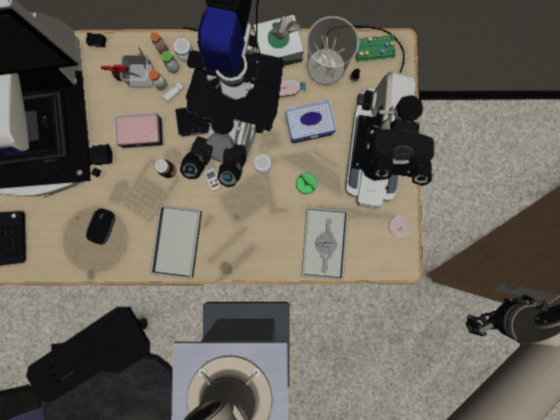

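View pics/scene0.png

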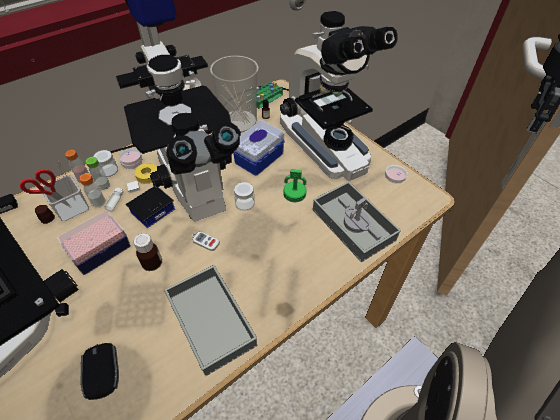

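The top view shows the block tub with the hooked pair at about (325,243), the empty tub at (177,241), and the green decoy at (307,183). The bottle is at (165,168), the jar at (262,163) and the dish at (399,226). Next I'll measure them.

```bash
python3 - <<'E'
from h import *
P=np.load("topP.npy"); S=np.load("sceneP.npy")
for n,(u,v) in dict(bt=(325,243),lt=(177,241),jar=(262,163),bot=(162,167),green=(307,183),dish=(399,226),mid=(250,240)).items(): print(n,P[v,u].round(3))
def box(Q,name,sel):
    q=Q[sel]; r=cv2.minAreaRect((q[:,:2]*1000).astype(np.float32)); print(name,len(q),np.round(r[0],1),np.round(r[1],1),round(r[2],1),q[:,2].min().round(3),q[:,2].max().round(3))
for nm,Q in(("top",P),("scene",S)):
  for t,c in(("bt",P[243,325]),("lt",P[241,177])):
    d=np.linalg.norm(Q[...,:2]-c[:2],axis=-1)
    z=Q[...,2]
    box(Q,nm+t+" rim",(d<.125)&(z>.034)&(z<.044)&(d>.045))
  d=np.linalg.norm(Q[...,:2]-P[243,325][:2],axis=-1)
  box(Q,nm+" upper",(d<.05)&(z>.052))
  box(Q,nm+" tab",(d<.05)&(z>.076))
  box(Q,nm+" link",(d<.08)&(z>.025)&(z<.045)&(d<.085))
im=cv2.imread("pics/top0.png")[195:290,290:360]; a=cv2.resize(im,None,fx=6,fy=6,interpolation=2)
im=cv2.imread("pics/scene0.png")[175:265,305:405]; b=cv2.resize(im,None,fx=3.7,fy=6,interpolation=2)
b=cv2.resize(im,(370,333)); b=cv2.copyMakeBorder(b,0,570-333,0,0,0)
cv2.imwrite("pics/z0.png",np.hstack([a,b]))
E
```

```text
bt [ 0.426 -0.26   0.091]
lt [0.432 0.147 0.006]
jar [ 0.644 -0.094  0.053]
bot [0.629 0.171 0.09 ]
green [ 0.589 -0.217  0.051]
dish [ 0.471 -0.473  0.019]
mid [ 0.434 -0.058 -0.002]
topbt rim 483 [ 426.8 -264.9] [114.5 190.6] 84.9 0.034 0.044
toplt rim 421 [432.4 145.2] [115.8 190.4] 82.8 0.034 0.044
top upper 61 [ 424.4 -268.8] [53.8  8.2] 89.9 0.056 0.098
top tab 34 [ 423.6 -270.4] [30.1  5.4] 89.8 0.077 0.098
top link 504 [ 422.  -264.8] [114.9 145.7] 84.9 0.025 0.045
scenebt rim 750 [ 425.2 -264.5] [116.7 191. ] 84.4 0.034 0.044
scenelt rim 878 [430.9 145.3] [114.9 190.9] 82.7 0.034 0.044
scene upper 150 [ 421.3 -267.7] [10.  53.8] 1.4 0.053 0.095
scene tab 71 [ 421.8 -267.9] [29.2 10. ] 88.4 0.077 0.095
scene link 873 [ 419.4 -264. ] [116.6 145.9] 85.0 0.025 0.044
```

View pics/z0.png

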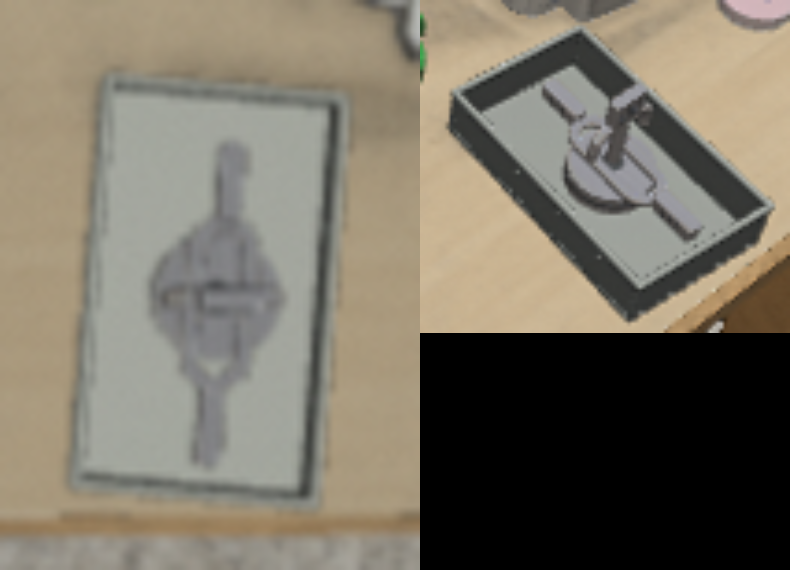

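The link lies nearly along world x with the tab along y, and the tub is clear. I'll write a helper that computes moves.

```bash
cat > g.py <<'E'
import sys; from h import *
from scipy.spatial.transform import Rotation as Ro
# usage: g.py x y z heading_of_tool_y(rad)
o=bot.get_obs(); w,x,y,z=o["tool_rot"]; R=Ro.from_quat([x,y,z,w]).as_matrix()
h=np.arctan2(R[1,1],R[0,1])
print("pos",o["eef_pos"].round(4),"head",h.round(3),"q7",o["q"][6].round(2))
if len(sys.argv)>1:
    T=np.array(list(map(float,sys.argv[1:5]))); s=(h-T[3]+np.pi)%(2*np.pi)-np.pi
    print("row",(R.T@(T[:3]-o["eef_pos"])*100).round(2),s.round(3))
E
python3 g.py 0.4225 -0.269 0.18 -0.01
```

```text
pos [ 0.2749 -0.6159  0.2304] head -1.151 q7 -0.08
row [ 27.62 -25.66   5.08] -1.141
```

```bash
python3 -m jog '[[27.6,-25.7,5,-1.14],[27.6,-25.7,5,-1.14],[27.6,-25.7,5,-1.14],[27.6,-25.7,5,-1.14],[27.6,-25.7,5,-1.14],[27.6,-25.7,5,-1.14],[27.6,-25.7,5,-1.14],[27.6,-25.7,5,-1.14],[27.6,-25.7,5,-1.14],[27.6,-25.7,5,-1.14],[27.6,-25.7,5,-1.14],[27.6,-25.7,5,-1.14],[27.6,-25.7,5,-1.14],[27.6,-25.7,5,-1.14],[27.6,-25.7,5,-1.14],[27.6,-25.7,5,-1.14]]' -1; python3 g.py 0.4225 -0.269 0.063 -0.01
```

```text
t: 1.43
eef_pos: [0.422, -0.2703, 0.1813]
tool_rot: [0.0, 0.712, 0.702, -0.0]
contact_force: [0.5, -0.6, 0.7]
gripper_width: 0.998
grasp_force: 0.0
pos [ 0.422  -0.2703  0.1813] head -0.013 q7 0.32
row [ 0.13  0.05 11.83] -0.003
```

```bash
python3 -m jog '[[0.1,0.05,3,0],[0.1,0.05,6,0],[0.1,0.05,8,0],[0.1,0.05,10,0],[0.1,0.05,11.8,0],[0.1,0.05,11.8,0],[0.1,0.05,11.8,0]]' && python3 -m jog '[[0,0,0,0],[0,0,0,0],[0,0,0,0],[0,0,0,0],[0,0,0,0],[0,0,0,0],[0,0,0,0],[0,0,0,0],[0,0,0,0],[0,0,0,0],[0,0,0,0],[0,0,0,0]]' 1 80;python3 g.py
```

```text
t: 2.02
eef_pos: [0.4223, -0.2683, 0.0629]
tool_rot: [-0.001, 0.711, 0.703, -0.0]
contact_force: [-0.2, -0.2, 1.1]
gripper_width: 0.999
grasp_force: 0.0
t: 3.02
eef_pos: [0.4229, -0.2683, 0.0637]
tool_rot: [0.0, 0.711, 0.703, -0.0]
contact_force: [-1.8, 1.2, 5.6]
gripper_width: 0.088
grasp_force: 78.7
pos [ 0.4229 -0.2683  0.0637] head -0.011 q7 0.22
```

```bash
python3 -m jog '[[0,0,-0.5,0],[0,0,-1,0],[0,0,-2,0],[0,0,-3,0],[0,0,-4,0],[0,0,-5,0],[0,0,-6,0],[0,0,-7,0],[0,0,-8,0],[0,0,-9,0],[0,0,-9,0],[0,0,-9,0]]' ;python3 g.py 0.48 -0.055 0.152 0; python3 -c "
from h import *
im,P,c=cam('scene'); save('lift',cv2.resize(im[60:270,260:420],None,fx=2.5,fy=2.5))"
```

```text
t: 4.02
eef_pos: [0.4233, -0.2685, 0.154]
tool_rot: [0.001, 0.711, 0.703, 0.0]
contact_force: [0.1, 0.5, -5.6]
gripper_width: 0.088
grasp_force: 78.1
pos [ 0.4233 -0.2685  0.154 ] head -0.011 q7 0.29
row [21.41  5.43  0.18] -0.011
```

View pics/lift.png

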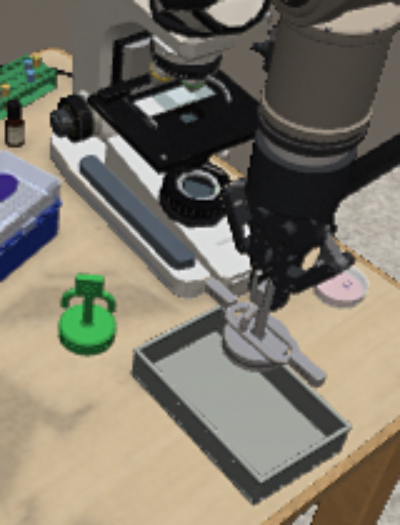

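The picture shows the pair hanging level from the gripper above the tub. I'll carry it to the open bench and set it down.

```bash
python3 -m jog '[[1,0.3,0,0],[3,0.8,0,0],[5,1.3,0,0],[7,1.8,0,0],[9,2.3,0,0],[11,2.8,0,0],[13,3.3,0,0],[15,3.8,0,0],[17,4.3,0,0],[19,4.8,0,0],[20.5,5.2,0,0],[21.4,5.4,0,0],[21.4,5.4,0,0],[21.4,5.4,0,0]]' && python3 -m jog '[[0,0,1,0],[0,0,2.5,0],[0,0,4,0],[0,0,5.5,0],[0,0,7,0],[0,0,8,0],[0,0,8.5,0],[0,0,8.9,0],[0,0,9.1,0],[0,0,9.1,0],[0,0,9.1,0]]';python3 g.py
```

```text
t: 5.23
eef_pos: [0.4788, -0.0547, 0.1529]
tool_rot: [-0.0, 0.711, 0.704, -0.0]
contact_force: [-1.1, -1.2, -4.6]
gripper_width: 0.09
grasp_force: 78.1
t: 6.15
eef_pos: [0.4798, -0.0549, 0.0628]
tool_rot: [0.0, 0.711, 0.703, 0.0]
contact_force: [-1.1, 0.3, -4.3]
gripper_width: 0.093
grasp_force: 78.2
pos [ 0.4798 -0.0549  0.0628] head -0.011 q7 -0.29
```

```bash
python3 -m jog '[[0,0,0.1,0],[0,0,0.2,0],[0,0,0.25,0],[0,0,0.3,0],[0,0,0.35,0],[0,0,0.35,0]]';python3 g.py
```

```text
t: 6.65
eef_pos: [0.4795, -0.0549, 0.0597]
tool_rot: [0.0, 0.711, 0.703, -0.0]
contact_force: [-4.1, 0.7, 8.3]
gripper_width: 0.088
grasp_force: 80.1
pos [ 0.4795 -0.0549  0.0597] head -0.011 q7 -0.3
```

On the bench. Release and rise.

```bash
python3 -m jog '[[0,0,-0.05,0],[0,0,-0.05,0],[0,0,-0.05,0],[0,0,-0.05,0],[0,0,-0.05,0],[0,0,-0.05,0],[0,0,-0.05,0],[0,0,-0.05,0]]' -1 && python3 -m jog '[[0,0,-2,0],[0,0,-5,0],[0,0,-8,0],[0,0,-12,0],[0,0,-12,0],[-20,0,-12,0],[-20,0,-12,0],[-20,0,-12,0],[-20,0,-12,0],[-20,0,-12,0],[-20,0,-12,0],[-20,0,-12,0],[-20,0,-12,0]]'; python3 - <<'E'
from h import *
def box(Q,name,sel):
    q=Q[sel]; r=cv2.minAreaRect((q[:,:2]*1000).astype(np.float32)); print(name,len(q),np.round(r[0],1),np.round(r[1],1),round(r[2],1),q[:,2].min().round(3),q[:,2].max().round(3))
c0=np.array([.4795,-.055])
for n in("top","scene"):
    im,Q,c=cam(n); d=np.linalg.norm(Q[...,:2]-c0,axis=-1); z=Q[...,2]
    box(Q,n+" tab",(d<.05)&(z>.07)&(z<.12)); box(Q,n+" upper",(d<.05)&(z>.048)&(z<.12))
    s=(d<.09)&(d>.042)&(z>.012)&(z<.045); 
    for k in(1,-1): box(Q,n+" grip",s&((Q[...,0]-c0[0])*k>0))
    if n=="scene": save("b1",cv2.resize(im[140:300,180:340],None,fx=3,fy=3))
    else: save("b0",im)
E
```

```text
t: 7.32
eef_pos: [0.4793, -0.0548, 0.0593]
tool_rot: [-0.0, 0.711, 0.703, -0.0]
contact_force: [1.0, 0.7, -1.0]
gripper_width: 1.001
grasp_force: 0.0
t: 8.4
eef_pos: [0.4771, -0.254, 0.179]
tool_rot: [-0.0, 0.711, 0.703, 0.0]
contact_force: [0.6, 1.1, -1.2]
gripper_width: 1.0
grasp_force: 0.0
top tab 39 [481.2 -54.4] [27.9  8.3] 89.6 0.07 0.09
top upper 67 [481.2 -55.3] [54.4  8.3] 89.6 0.05 0.09
top grip 47 [536.3 -51.3] [28.5 11.3] 1.0 0.027 0.039
top grip 57 [420.8 -63.7] [33.7 11.7] 5.5 0.025 0.04
scene tab 90 [478.2 -54.8] [26.6 10.3] 86.0 0.07 0.092
scene upper 181 [478.5 -54.9] [56.  10.4] 87.5 0.048 0.092
scene grip 63 [534.8 -49.4] [26.7 12.9] 6.3 0.024 0.038
scene grip 107 [419.7 -62.8] [35.4 13.6] 8.1 0.022 0.038
```

View pics/b1.png

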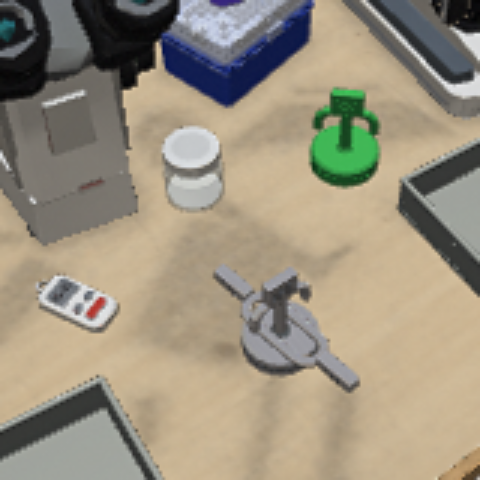

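The pair stands on the bench, let go, at (0.480,-0.055). The link heads about 0.1 rad, with its far grip near (0.537,-0.050). Next I'll check clearance to the microscope.

```bash
python3 - <<'E'
from h import *
P=np.load("topP.npy").reshape(-1,3);S=np.load("sceneP.npy").reshape(-1,3);Q=np.vstack([P,S]);Q=Q[np.isfinite(Q[:,0])]
Q=Q[(Q[:,2]>.1)]
for c in((.54,-.05),(.48,.007),(.49,.14)):
    d=np.hypot(*(Q[:,:2]-c).T); i=d.argmin(); print(c,d[i].round(3),Q[i].round(3))
E
python3 g.py 0.5395 -0.05 0.12 -1.463
```

```text
(0.54, -0.05) 0.02 [ 0.555 -0.038  0.294]
(0.48, 0.007) 0.081 [ 0.558 -0.015  0.295]
(0.49, 0.14) 0.111 [0.578 0.072 0.295]
pos [ 0.4774 -0.253   0.1792] head -0.008 q7 0.23
row [20.35  6.04  5.93] 1.455
```

The eyepieces, at z≈0.29 and x≥0.555, are too close to that spot. I'll re-stand the pair at about (0.43,-0.125), where there is room for the wrist.

```bash
python3 g.py 0.4795 -0.0549 0.06 -0.011; python3 -m jog '[[20,0,0,0],[20,0,0,0],[20,0,0,0],[20,0,0,0],[20,0,0,0],[20,0,0,0],[20,0,0,0],[20,0,0,0],[20,0,0,0]]';python3 g.py 0.4795 -0.0549 0.06 -0.011
```

```text
pos [ 0.4774 -0.253   0.1792] head -0.008 q7 0.23
row [19.8   0.04 11.93] 0.003
t: 9.25
eef_pos: [0.4791, -0.0557, 0.1792]
tool_rot: [0.0, 0.711, 0.703, -0.0]
contact_force: [-0.3, 0.3, -0.3]
gripper_width: 1.001
grasp_force: 0.0
pos [ 0.4791 -0.0557  0.1792] head -0.012 q7 -0.17
row [ 0.09  0.04 11.92] -0.001
```

```bash
python3 -m jog '[[0,0,3,0],[0,0,6,0],[0,0,8,0],[0,0,10,0],[0,0,11.5,0],[0,0,11.8,0],[0,0,11.8,0]]' && python3 -m jog '[[0,0,0,0],[0,0,0,0],[0,0,0,0],[0,0,0,0],[0,0,0,0],[0,0,0,0],[0,0,0,0],[0,0,0,0],[0,0,0,0],[0,0,0,0],[0,0,0,0],[0,0,0,0]]' 1 80 && python3 -m jog '[[0,0,-1,0],[0,0,-2,0],[0,0,-3,0],[-1,-0.7,-3,0],[-3,-2,-3,0],[-5,-3.5,-3,0],[-7,-5,-3,0],[-7,-5,-3,0],[-7,-5,-3,0],[-7,-5,-2,0],[-7,-5,-1,0],[-7,-5,-0.5,0],[-7,-5,-0.2,0],[-7,-5,-0.1,0],[-7,-5,0,0],[-7,-5,0,0],[-7,-5,0,0]]'; python3 g.py
```

```text
t: 9.83
eef_pos: [0.4785, -0.0558, 0.0604]
tool_rot: [-0.001, 0.712, 0.703, -0.001]
contact_force: [-0.3, 0.3, -0.2]
gripper_width: 1.001
grasp_force: 0.0
t: 10.83
eef_pos: [0.4797, -0.0549, 0.0618]
tool_rot: [0.0, 0.711, 0.703, 0.0]
contact_force: [-0.9, -0.3, 5.8]
gripper_width: 0.083
grasp_force: 79.1
t: 12.25
eef_pos: [0.4281, -0.1234, 0.0618]
tool_rot: [-0.001, 0.711, 0.704, -0.001]
contact_force: [-5.8, 2.5, 12.8]
gripper_width: 0.087
grasp_force: 81.1
pos [ 0.4281 -0.1234  0.0618] head -0.01 q7 -0.13
```

```bash
python3 -m jog '[[0,0,-0.05,0],[0,0,-0.05,0],[0,0,-0.05,0],[0,0,-0.05,0],[0,0,-0.05,0],[0,0,-0.05,0],[0,0,-0.05,0],[0,0,-0.05,0]]' -1 && python3 -m jog '[[0,0,-2,0],[0,0,-5,0],[0,0,-8,0],[0,0,-11,0],[0,0,-11,0],[-17,2,-11,0],[-17,2,-11,0],[-17,2,-11,0],[-17,2,-11,0],[-17,2,-11,0],[-17,2,-11,0],[-17,2,-11,0],[-17,2,-11,0]]'; cat > m.py <<'E'
from h import *
import sys
def box(Q,name,sel):
    q=Q[sel]; r=cv2.minAreaRect((q[:,:2]*1000).astype(np.float32)); print(name,len(q),np.round(r[0],1),np.round(r[1],1),round(r[2],1),q[:,2].min().round(3),q[:,2].max().round(3))
c0=np.array([float(sys.argv[1]),float(sys.argv[2])])
for n in("top","scene"):
    im,Q,c=cam(n); d=np.linalg.norm(Q[...,:2]-c0,axis=-1); z=Q[...,2]
    box(Q,n+" tab",(d<.05)&(z>.07)&(z<.12)); box(Q,n+" upper",(d<.05)&(z>.048)&(z<.12))
    s=(d<.085)&(d>.042)&(z>.012)&(z<.045); 
    for k in(1,-1): box(Q,n+" grip",s&((Q[...,0]-c0[0])*k>0))
    save(sys.argv[3]+n,im)
E
python3 m.py .428 -.124 c
```

```text
t: 12.92
eef_pos: [0.4286, -0.1243, 0.0618]
tool_rot: [0.0, 0.711, 0.703, 0.0]
contact_force: [0.1, 0.4, 1.0]
gripper_width: 1.002
grasp_force: 0.0
t: 14.0
eef_pos: [0.4466, -0.2926, 0.1714]
tool_rot: [-0.001, 0.71, 0.704, 0.0]
contact_force: [-0.6, -0.4, -0.0]
gripper_width: 0.997
grasp_force: 0.0
top tab 30 [ 429.3 -126.2] [26.5  5.3] 89.8 0.07 0.093
top upper 59 [ 429.1 -124.6] [51.4  5.9] 89.7 0.05 0.093
top grip 41 [ 454.7 -157.1] [112.5  24.7] 52.2 0.025 0.04
top grip 70 [ 396.5 -163.2] [ 34.8 104.5] 43.7 0.023 0.042
scene tab 87 [ 426.8 -123.3] [ 9.  27.6] 2.4 0.071 0.09
scene upper 166 [ 427.  -123.2] [54.2 10.1] 89.1 0.049 0.09
scene grip 73 [ 457.  -159.7] [111.8  24.4] 57.3 0.012 0.041
scene grip 175 [ 386.5 -170.3] [ 41.1 104.5] 25.7 0.012 0.045
```

```bash
sed -i 's/s=(d<.085)/s=(abs(Q[...,1]-c0[1])<.03)\&(d<.085)/' m.py; python3 m.py .428 -.124 c | grep grip; python3 g.py .488 -.118 .12 -1.463
```

```text
top grip 40 [ 482.  -121.9] [25.9 11.6] 7.2 0.027 0.037
top grip 65 [ 371.5 -133.9] [18.9 38.3] 85.6 0.024 0.039
scene grip 59 [ 481.9 -120.4] [24.  12.2] 6.4 0.02 0.037
scene grip 122 [ 368.2 -134.8] [39.8 23.2] 9.5 0.021 0.037
pos [ 0.4469 -0.2932  0.1719] head -0.009 q7 0.32
row [17.56  3.96  5.19] 1.454
```

```bash
python3 g.py .485 -.1207 .12 -1.456; python3 -m jog '[[17.3,3.8,5,1.45],[17.3,3.8,5,1.45],[17.3,3.8,5,1.45],[17.3,3.8,5,1.45],[17.3,3.8,5,1.45],[17.3,3.8,5,1.45],[17.3,3.8,5,1.45],[17.3,3.8,5,1.45],[17.3,3.8,5,1.45],[17.3,3.8,5,1.45],[17.3,3.8,5,1.45],[17.3,3.8,5,1.45],[17.3,3.8,5,1.45],[17.3,3.8,5,1.45],[17.3,3.8,5,1.45]]'; python3 g.py .485 -.1207 .01 -1.456
```

```text
pos [ 0.4469 -0.2932  0.1719] head -0.009 q7 0.32
row [17.28  3.66  5.19] 1.447
t: 15.45
eef_pos: [0.4866, -0.1215, 0.1219]
tool_rot: [0.0, 0.998, 0.057, 0.0]
contact_force: [0.4, 0.2, 0.8]
gripper_width: 1.003
grasp_force: 0.0
pos [ 0.4866 -0.1215  0.1219] head -1.457 q7 -1.39
row [-0.15 -0.1  11.19] -0.001
```

```bash
python3 -m jog '[[-0.1,-0.1,3,0],[-0.1,-0.1,6,0],[-0.1,-0.1,8,0],[-0.1,-0.1,9.5,0],[-0.1,-0.1,10.5,0],[-0.1,-0.1,11.1,0],[-0.1,-0.1,11.1,0],[-0.1,-0.1,11.1,0]]' && python3 -m jog '[[0,0,0,0],[0,0,0,0],[0,0,0,0],[0,0,0,0],[0,0,0,0],[0,0,0,0],[0,0,0,0],[0,0,0,0],[0,0,0,0],[0,0,0,0],[0,0,0,0],[0,0,0,0]]' 1 60; python3 g.py; python3 m.py .428 -.124 d
```

```text
t: 16.12
eef_pos: [0.4858, -0.1211, 0.0112]
tool_rot: [0.0, 0.998, 0.055, 0.0]
contact_force: [-0.1, -0.2, 1.0]
gripper_width: 0.999
grasp_force: 0.0
t: 17.12
eef_pos: [0.4855, -0.121, 0.0109]
tool_rot: [0.0, 0.998, 0.055, 0.0]
contact_force: [0.3, 0.3, 4.3]
gripper_width: 0.126
grasp_force: 60.5
pos [ 0.4855 -0.121   0.0109] head -1.461 q7 -1.43Traceback (most recent call last):
  File "m.py", line 8, in <module>
    box(Q,n+" tab",(d<.05)&(z>.07)&(z<.12)); box(Q,n+" upper",(d<.05)&(z>.048)&(z<.12))
    ~~~^^^^^^^^^^^^^^^^^^^^^^^^^^^^^^^^^^^^
  File "m.py", line 4, in box
    q=Q[sel]; r=cv2.minAreaRect((q[:,:2]*1000).astype(np.float32)); print(name,len(q),np.round(r[0],1),np.round(r[1],1),round(r[2],1),q[:,2].min().round(3),q[:,2].max().round(3))
                                                                                                                                      ~~~~~~~~~~^^
    return umr_minimum(a, axis, None, out, keepdims, initial, where)
ValueError: zero-size array to reduction operation minimum which has no identity
```

Link gripped. I'll raise it 4 mm, centre it on the shank, then turn it around the block's axis.

```bash
python3 -m jog '[[0,0,-0.2,0],[0,0,-0.4,0],[0.3,-0.15,-0.4,0],[0.6,-0.3,-0.4,0],[0.6,-0.3,-0.4,0],[0.6,-0.3,-0.4,0]]'  && python3 -m jog '[[-0.03,-0.63,0,-0.1],[-0.13,-1.26,0,-0.2],[-0.28,-1.88,0,-0.3],[-0.5,-2.47,0,-0.4],[-0.5,-2.47,0,-0.4],[-0.5,-2.47,0,-0.4]]'; python3 g.py
```

```text
t: 17.67
eef_pos: [0.4913, -0.1171, 0.0147]
tool_rot: [-0.0, 0.998, 0.055, 0.0]
contact_force: [0.1, -0.0, -1.5]
gripper_width: 0.13
grasp_force: 59.8
t: 18.17
eef_pos: [0.4832, -0.0934, 0.0147]
tool_rot: [-0.0, 0.968, 0.251, -0.0]
contact_force: [-0.0, -0.6, -1.6]
gripper_width: 0.127
grasp_force: 59.8
pos [ 0.4832 -0.0934  0.0147] head -1.064 q7 -1.19
```

```bash
python3 -m jog '[[-0.03,-0.63,0,-0.1],[-0.13,-1.26,0,-0.2],[-0.28,-1.88,0,-0.3],[-0.5,-2.47,0,-0.4],[-0.78,-3.04,0,-0.5],[-1.11,-3.59,0,-0.6],[-1.49,-4.09,0,-0.7],[-1.93,-4.56,0,-0.8],[-2.4,-4.97,0,-0.9],[-2.92,-5.34,0,-1.0],[-3.19,-5.51,0,-1.05],[-3.19,-5.51,0,-1.05],[-3.19,-5.51,0,-1.05]]'; python3 g.py .4287 -.0605 .0147 -.011; python3 - <<'E'
from h import *
ims=[]
for n,(a,b,c_,d) in dict(top=(190,270,225,315),scene=(180,270,230,320)).items():
    im,Q,c=cam(n); np.save("e"+n,Q); ims.append(cv2.resize(im[a:b,c_:d],(390,390),interpolation=2))
    q=Q[(abs(Q[...,0]-.428)<.03)&(Q[...,1]<-.13)&(Q[...,1]>-.205)&(Q[...,2]>.014)&(Q[...,2]<.2)]
    g=q[(q[:,1]<-.165)]; t=q[(q[:,2]>.05)]
    print(n,len(g),g.mean(0).round(4),g.min(0).round(4),g.max(0).round(4),len(t),t.mean(0).round(4) if len(t) else 0)
save("e",np.hstack(ims))
E
```

```text
t: 19.25
eef_pos: [0.4289, -0.0614, 0.0148]
tool_rot: [0.0, 0.713, 0.702, -0.0]
contact_force: [0.5, 0.5, -1.5]
gripper_width: 0.123
grasp_force: 59.8
pos [ 0.4289 -0.0614  0.0148] head -0.016 q7 -0.45
row [ 0.09 -0.02  0.01] -0.005
top 64 [ 0.4279 -0.1831  0.0355] [ 0.3985 -0.2048  0.0264] [ 0.4339 -0.1668  0.0409] 24 [ 0.4291 -0.1408  0.0709]
scene 85 [ 0.4237 -0.1828  0.0357] [ 0.3984 -0.205   0.0263] [ 0.4338 -0.1652  0.0427] 37 [ 0.4252 -0.1378  0.0722]
```

View pics/e.png

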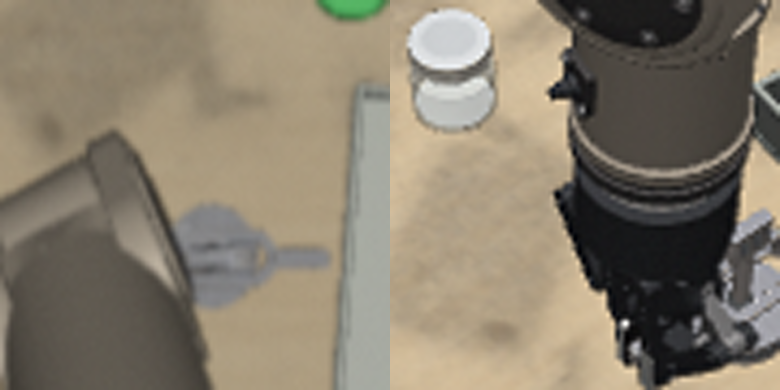

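The top crop shows the link turned in line with the block's prongs, its free grip ending at about (301,249) in the full frame. Next I'll check the centring.

```bash
python3 - <<'E'
import numpy as np
for n in("top","scene"):
    Q=np.load("e%s.npy"%n); x,y,z=Q[...,0],Q[...,1],Q[...,2]
    g=Q[(abs(x-.428)<.013)&(y<-.16)&(y>-.2045)&(z>.022)&(z<.045)]
    print(n,"tip",np.sort(g[:,1])[:5].round(4))
    for a,b in((-.2,-.185),(-.185,-.172)):
        k=g[(g[:,1]>a)&(g[:,1]<b)]; print(" x",k[:,0].min().round(4),k[:,0].max().round(4),k[:,0].mean().round(4))
    u=Q[(abs(x-.428)<.02)&(y<-.12)&(y>-.165)&(z>.05)&(z<.1)]; print(" upper",u.min(0).round(4),u.max(0).round(4))
    t=u[u[:,2]>.078]; print(" tab",t.min(0).round(4),t.max(0).round(4))
E
```

```text
top tip [-0.2001 -0.1999 -0.1997 -0.1971 -0.1971]
 x 0.4228 0.4338 0.4282
 x 0.4228 0.4339 0.4284
 upper [ 0.4262 -0.1503  0.0532] [ 0.432 -0.121  0.09 ]
 tab [ 0.4266 -0.1368  0.0824] [ 0.432 -0.121  0.09 ]
scene tip [-0.1984 -0.1981 -0.1977 -0.1973 -0.196 ]
 x 0.4194 0.4306 0.4246
 x 0.42 0.4338 0.425
 upper [ 0.4221 -0.15    0.0509] [ 0.4315 -0.1202  0.0907]
 tab [ 0.4221 -0.1377  0.0794] [ 0.4315 -0.1202  0.0907]
```

Centred within about 1.5 mm. I'll trim that and lift off.

```bash
python3 -m jog '[[0.1,0.05,0,0],[0.1,0.05,0,0],[0.1,0.05,-0.5,0],[0.1,0.05,-1,0],[0.1,0.05,-1.5,0],[0.1,0.05,-2,0],[0.1,0.05,-2.5,0],[0.1,0.05,-2.5,0]]'  && python3 -m jog '[[0,0,-0.7,0],[0,0,-1.4,0],[0,0,-2.1,0],[0,0,-2.8,0],[0,0,-3.5,0],[0,0,-4.2,0],[0,0,-5,0],[0,0,-6,0],[0,0,-7.5,0],[0,0,-7.5,0]]'; python3 g.py .489 .138 .12 -1.698; python3 - <<'E'
from h import *
im,Q,c=cam("scene"); save("f",cv2.resize(im[100:290,200:400],None,fx=2.5,fy=2.5))
E
```

```text
t: 20.02
eef_pos: [0.4299, -0.06, 0.0409]
tool_rot: [0.001, 0.711, 0.703, 0.001]
contact_force: [-0.6, 0.0, -0.9]
gripper_width: 0.127
grasp_force: 59.8
t: 20.85
eef_pos: [0.4308, -0.0599, 0.1173]
tool_rot: [0.002, 0.711, 0.703, 0.001]
contact_force: [0.6, -0.3, -1.0]
gripper_width: 0.129
grasp_force: 59.9
pos [ 0.4308 -0.0599  0.1173] head -0.011 q7 -0.27
row [19.85  5.6  -0.26] 1.687
```

View pics/f.png

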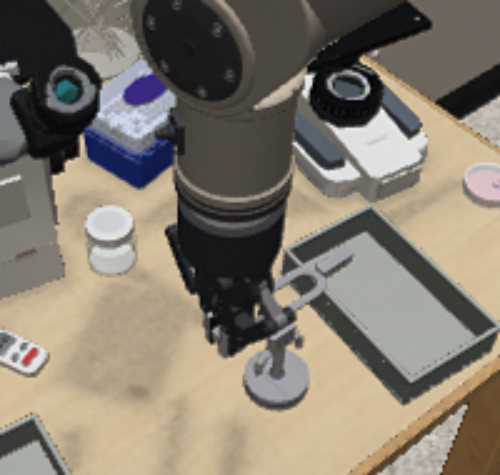

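The link is clear of the standing block. Carry it to the link tub, swinging wide of the eyepieces.

```bash
python3 -m jog '[[2,0.2,0,0.1],[4,0.4,0,0.2],[6,0.5,0,0.3],[8,0.6,0,0.4],[10,0.8,0,0.5],[12,0.9,0,0.6],[14,1,0,0.7],[16,1.5,0,0.8],[18,2,0,0.9],[19.8,3,0,1.0],[19.8,4,0,1.1],[19.8,5,0,1.2],[19.8,6.15,0,1.3],[19.8,6.15,0,1.4],[19.8,6.15,0,1.5],[19.8,6.15,0,1.6],[19.8,6.15,0,1.69],[19.8,6.15,0,1.69],[19.8,6.15,0,1.69]]'; python3 g.py .4945 .1375 .04 -1.698; python3 - <<'E'
from h import *
for n in("top","scene"):
    im,Q,c=cam(n); x,y,z=Q[...,0],Q[...,1],Q[...,2]
    g=Q[(abs(x-.37)<.05)&(abs(y-.15)<.06)&(z>.1)&(z<.155)]
    print(n,len(g)); 
    if len(g)>5: print(g.min(0).round(4),g.max(0).round(4),cv2.minAreaRect((g[:,:2]*1000).astype(np.float32)))
    save("h"+n,im)
E
```

```text
t: 22.48
eef_pos: [0.4925, 0.1373, 0.1143]
tool_rot: [0.0, 0.998, -0.064, -0.0]
contact_force: [0.4, -0.2, -0.3]
gripper_width: 0.124
grasp_force: 59.8
pos [0.4925 0.1373 0.1143] head -1.698 q7 -2.23
row [ 0.2  -0.05  7.43] -0.0
top 25
[0.3976 0.1287 0.122 ] [0.4184 0.1368 0.1342] ((407.98504638671875, 133.0636749267578), (7.748269557952881, 20.828744888305664), 87.14360809326172)
scene 313
[0.355  0.1299 0.1256] [0.4194 0.1646 0.141 ] ((388.1466369628906, 150.3492889404297), (33.24836730957031, 66.13421630859375), 82.32334899902344)
```

The fingertips hang about 9 mm below the link's underside, so this grip can't lay it flat on a floor. I'll rest it across the link tub's rims, with the gripped end overhanging outside, and regrip higher.

```bash
python3 g.py .4411 .2204 .06 -0.127;python3 - <<'E'
import numpy as np
for n in("topP","sceneP"):
    Q=np.load(n+".npy");x,y,z=Q[...,0],Q[...,1],Q[...,2]
    print(n,np.nanmax(z[(np.hypot(x-.441,y-.24)<.06)&(y>.212)&(z<.3)]))
E
```

```text
pos [0.4926 0.1374 0.1145] head -1.698 q7 -2.23
row [-6.16 -7.58  5.45] -1.571
topP 0.007768202343102493
sceneP 0.006060491681505575
```

```bash
python3 -m jog '[[-1,-0.5,0,-0.1],[-2,-1,0,-0.2],[-3,-1.5,0,-0.3],[-4,-2,0,-0.4],[-5,-2.5,0,-0.5],[-6,-3,0,-0.6],[-6.16,-4,0,-0.7],[-6.16,-5,0,-0.8],[-6.16,-6,0,-0.9],[-6.16,-7,0,-1.0],[-6.16,-7.6,0,-1.1],[-6.16,-7.6,0,-1.2],[-6.16,-7.6,0,-1.3],[-6.16,-7.6,0,-1.4],[-6.16,-7.6,0,-1.5],[-6.16,-7.6,0,-1.57],[-6.16,-7.6,1.5,-1.57],[-6.16,-7.6,3,-1.57],[-6.16,-7.6,4.5,-1.57],[-6.16,-7.6,5.5,-1.57]]'; python3 -m jog '[[0,0,0,0],[0,0,0,0]]';python3 g.py .4411 .2204 .033 -0.127; python3 - <<'E'
from h import *
for n in("top","scene"):
    im,Q,c=cam(n); x,y,z=Q[...,0],Q[...,1],Q[...,2]
    g=Q[(abs(x-.425)<.035)&(abs(y-.13)<.08)&(z>.055)&(z<.1)&(y<.17)]
    print(n,len(g)); 
    if len(g)>5: print(g.min(0).round(4),g.max(0).round(4),cv2.minAreaRect((g[:,:2]*1000).astype(np.float32)))
E
```

```text
t: 24.25
eef_pos: [0.4413, 0.2203, 0.0586]
tool_rot: [-0.0, 0.752, 0.66, -0.001]
contact_force: [0.3, 0.3, -2.4]
gripper_width: 0.129
grasp_force: 59.8
t: 24.42
eef_pos: [0.4414, 0.2208, 0.0596]
tool_rot: [-0.0, 0.752, 0.66, -0.0]
contact_force: [0.2, 0.5, -0.2]
gripper_width: 0.131
grasp_force: 59.8
pos [0.4414 0.2208 0.0596] head -0.13 q7 -1.13
row [-0.04 -0.02  2.66] -0.003
top 186
[0.4167 0.0834 0.0644] [0.4515 0.1699 0.0858] ((430.4703063964844, 127.37705993652344), (88.747802734375, 33.555328369140625), 82.77735900878906)
scene 379
[0.4124 0.0839 0.0691] [0.4498 0.1698 0.0862] ((427.99127197265625, 127.87542724609375), (87.90010070800781, 33.62570571899414), 81.54326629638672)
```

```bash
python3 -m jog '[[-0.2,0,1,0],[-0.2,0,1.8,0],[-0.2,0,2.3,0],[-0.2,0,2.5,0],[-0.2,0,2.6,0],[-0.2,0,2.6,0]]' - 60;  python3 -m jog '[[0,0,0.1,0],[0,0,0.2,0],[0,0,0.25,0],[0,0,0.25,0],[0,0,0.25,0]]'; python3 g.py
```

```text
t: 25.02
eef_pos: [0.4412, 0.2188, 0.0335]
tool_rot: [-0.0, 0.752, 0.659, -0.0]
contact_force: [0.0, -0.5, -2.1]
gripper_width: 0.129
grasp_force: 59.8
t: 25.43
eef_pos: [0.4415, 0.2189, 0.0314]
tool_rot: [0.0, 0.752, 0.659, 0.0]
contact_force: [0.3, 0.7, -0.4]
gripper_width: 0.126
grasp_force: 59.9
pos [0.4415 0.2189 0.0314] head -0.131 q7 -1.17
```

```bash
python3 -m jog '[[0,0,0.1,0],[0,0,0.15,0],[0,0,0.15,0],[0,0,0.15,0]]'; python3 g.py
```

```text
t: 25.77
eef_pos: [0.4416, 0.219, 0.0308]
tool_rot: [0.001, 0.752, 0.659, 0.0]
contact_force: [-2.3, -1.9, 12.1]
gripper_width: 0.129
grasp_force: 61.8
pos [0.4416 0.219  0.0308] head -0.131 q7 -1.17
```

```bash
python3 -m jog '[[0,0,-0.1,0],[0,0,-0.1,0],[0,0,-0.1,0],[0,0,-0.1,0],[0,0,-0.1,0],[0,0,-0.1,0],[0,0,-0.6,0],[0,0,-1.1,0],[0,0,-1.1,0],[0,0,-1.1,0]]' 0; python3 -m jog '[[0,0,0,0],[0,0,0,0],[0,0,0,0],[0,0,0,0],[0,0,0,0],[0,0,0,0],[0,0,0,0],[0,0,0,0],[0,0,0,0]]' 1 80; python3 g.py; python3 -m jog '[[0,0,-0.5,0],[0,0,-1,0],[0,0,-2,0],[0,0,-3,0],[0,0,-4,0],[0,0,-4.5,0],[0,0,-4.5,0]]';python3 g.py .493 .1375 .085 -1.698;  python3 - <<'E'
from h import *
for n in("top","scene"):
    im,Q,c=cam(n); x,y,z=Q[...,0],Q[...,1],Q[...,2]
    g=Q[(abs(x-.425)<.035)&(abs(y-.13)<.08)&(z>.055)&(z<.12)&(y<.17)]
    print(n,len(g)); 
    if len(g)>5: print(g.min(0).round(4),g.max(0).round(4),cv2.minAreaRect((g[:,:2]*1000).astype(np.float32)))
E
```

```text
t: 26.6
eef_pos: [0.4418, 0.219, 0.0413]
tool_rot: [0.0, 0.752, 0.659, 0.001]
contact_force: [-0.8, 0.1, -0.7]
gripper_width: 0.503
grasp_force: 0.0
t: 27.35
eef_pos: [0.4415, 0.2187, 0.0409]
tool_rot: [0.0, 0.752, 0.659, -0.0]
contact_force: [-0.6, -1.1, 5.5]
gripper_width: 0.114
grasp_force: 81.0
pos [0.4415 0.2187 0.0409] head -0.131 q7 -1.15
t: 27.93
eef_pos: [0.4424, 0.2193, 0.0875]
tool_rot: [0.0, 0.752, 0.659, 0.001]
contact_force: [0.5, -0.6, -1.9]
gripper_width: 0.113
grasp_force: 80.3
pos [0.4424 0.2193 0.0875] head -0.131 q7 -1.09
row [-7.45  6.09  0.25] 1.567
top 196
[0.4172 0.0816 0.0843] [0.4515 0.1698 0.1036] ((433.3831787109375, 125.36346435546875), (87.97520446777344, 34.00370407104492), 87.56298065185547)
scene 406
[0.4137 0.0833 0.0872] [0.4508 0.1698 0.1026] ((430.75836181640625, 126.9334716796875), (88.74484252929688, 34.36359405517578), 85.21299743652344)
```

```bash
python3 -m jog '[[-2,0.5,0,0.1],[-4,1,0,0.2],[-6,1.5,0,0.3],[-7.45,2,0,0.4],[-7.45,2.5,0,0.5],[-7.45,3,0,0.6],[-7.45,3.5,0,0.7],[-7.45,4,0,0.8],[-7.45,4.5,0,0.9],[-7.45,5,0,1.0],[-7.45,5.5,0,1.1],[-7.45,6.2,0,1.2],[-7.45,6.2,0,1.3],[-7.45,6.2,0,1.4],[-7.45,6.2,0,1.5],[-7.45,6.2,0,1.57],[-7.45,6.2,0,1.57],[-7.45,6.2,0,1.57]]'; python3 g.py .4945 .1375 .006 -1.698; python3 - <<'E'
from h import *
im,Q,c=cam("scene"); x,y,z=Q[...,0],Q[...,1],Q[...,2]
g=Q[(abs(x-.38)<.05)&(abs(y-.15)<.06)&(z>.06)&(z<.115)]
print(len(g),g.min(0).round(4),g.max(0).round(4),cv2.minAreaRect((g[:,:2]*1000).astype(np.float32)))
E
```

```text
t: 29.53
eef_pos: [0.4927, 0.1368, 0.0854]
tool_rot: [0.0, 0.998, -0.064, -0.0]
contact_force: [1.1, 0.1, -1.3]
gripper_width: 0.113
grasp_force: 80.3
pos [0.4927 0.1368 0.0854] head -1.698 q7 -2.23
row [ 0.17 -0.1   7.94] -0.0
329 [0.3557 0.1277 0.0859] [0.4292 0.1642 0.1015] ((392.94952392578125, 149.0039825439453), (33.81056594848633, 75.85569763183594), 82.899169921875)
```

```bash
python3 -m jog '[[0.1,0,1.5,0],[0.1,0,3,0],[0.1,0,4.5,0],[0.1,0,5.5,0],[0.1,0,6.5,0],[0.1,0,7.2,0],[0.1,0,7.6,0],[0.1,0,7.7,0],[0.1,0,7.7,0]]'; python3 g.py; python3 -m jog '[[0,0,0.1,0],[0,0,0.15,0],[0,0,0.2,0],[0,0,0.2,0],[0,0,0.2,0]]'
```

```text
t: 30.33
eef_pos: [0.4942, 0.1368, 0.0088]
tool_rot: [-0.0, 0.998, -0.065, 0.0]
contact_force: [-1.0, -0.6, -2.0]
gripper_width: 0.112
grasp_force: 80.3
pos [0.4942 0.1368 0.0088] head -1.701 q7 -2.28
t: 30.75
eef_pos: [0.4942, 0.1367, 0.007]
tool_rot: [-0.0, 0.998, -0.065, 0.0]
contact_force: [0.0, -0.7, 0.1]
gripper_width: 0.119
grasp_force: 80.3
```

```bash
python3 -m jog '[[0,0,0.1,0],[0,0,0.15,0],[0,0,0.15,0],[0,0,0.15,0]]'; python3 g.py
```

```text
t: 31.08
eef_pos: [0.4941, 0.1367, 0.0053]
tool_rot: [0.0, 0.998, -0.065, -0.0]
contact_force: [0.3, -0.8, -0.7]
gripper_width: 0.115
grasp_force: 80.4
pos [0.4941 0.1367 0.0053] head -1.701 q7 -2.29
```

```bash
python3 -m jog '[[0,0,0.05,0],[0,0,0.1,0],[0,0,0.1,0],[0,0,0.1,0]]'; python3 g.py
```

```text
t: 31.42
eef_pos: [0.4941, 0.1367, 0.005]
tool_rot: [0.0, 0.998, -0.065, 0.0]
contact_force: [-2.5, -1.1, 8.5]
gripper_width: 0.109
grasp_force: 81.7
pos [0.4941 0.1367 0.005 ] head -1.701 q7 -2.29
```

```bash
python3 -m jog '[[0,0,0,0],[0,0,0,0],[0,0,0,0],[0,0,0,0],[0,0,0,0],[0,0,0,0],[0,0,-1,0],[0,0,-3,0],[0,0,-6,0],[0,0,-10,0],[0,0,-14,0],[0,0,-16.5,0],[0,0,-16.5,0],[0,0,-16.5,0]]' 0; python3 g.py .44 -.1235 .17 -.011
```

```text
t: 32.58
eef_pos: [0.4951, 0.137, 0.1715]
tool_rot: [-0.001, 0.998, -0.065, 0.002]
contact_force: [0.3, -0.7, -0.9]
gripper_width: 0.502
grasp_force: 0.0
pos [0.4951 0.137  0.1715] head -1.701 q7 -2.19
row [-2.08 26.54  0.1 ] -1.69
```

```bash
python3 -m jog '[[-2,1,0,-0.1],[-4,2,0,-0.2],[-5,4,0,-0.3],[-5,6,0,-0.4],[-4.7,8,0,-0.5],[-4.4,10,0,-0.6],[-4.1,12,0,-0.7],[-3.8,14,0,-0.8],[-3.5,16,0,-0.9],[-3.2,18,0,-1.0],[-3,20,0,-1.1],[-2.8,22,0,-1.2],[-2.5,24,0,-1.3],[-2.3,25.5,0,-1.4],[-2.1,26.5,0,-1.5],[-2.1,26.5,0,-1.6],[-2.1,26.5,0,-1.69],[-2.1,26.5,0,-1.69],[-2.1,26.5,0,-1.69]]' -1; python3 g.py .4285 -.1235 .06 -.011;  python3 - <<'E'
from h import *
ims=[]
for n,(a,b,c_,d) in dict(top=(190,290,140,240),scene=(200,390,140,330)).items():
    im,Q,c=cam(n); ims.append(cv2.resize(im[a:b,c_:d],(390,390),interpolation=2)); x,y,z=Q[...,0],Q[...,1],Q[...,2]
    t=Q[(np.hypot(x-.428,y+.124)<.04)&(z>.076)&(z<.095)]
    print(n,len(t), len(t) and (t.min(0).round(4),t.max(0).round(4)))
    g=Q[(abs(x-.43)<.08)&(abs(y-.145)<.03)&(z>.01)&(z<.03)]; print(cv2.minAreaRect((g[:,:2]*1000).astype(np.float32)),g[:,2].max())
save("k",np.hstack(ims))
E
```

```text
t: 34.17
eef_pos: [0.4379, -0.1232, 0.1683]
tool_rot: [-0.001, 0.712, 0.702, -0.001]
contact_force: [-0.3, -0.3, -0.7]
gripper_width: 1.0
grasp_force: 0.0
pos [ 0.4379 -0.1232  0.1683] head -0.014 q7 0.02
row [-0.05 -0.92 10.83] -0.003
top 0 0
((429.54510498046875, 146.53524780273438), (52.44236755371094, 156.94590759277344), 87.6063232421875) 0.023218306439885428
scene 72 (array([ 0.4225, -0.1376,  0.0761]), array([ 0.4326, -0.1087,  0.0905]))
((429.6424560546875, 144.5399627685547), (33.10955047607422, 146.38467407226562), 82.14129638671875) 0.022306413837832828
```

View pics/k.png

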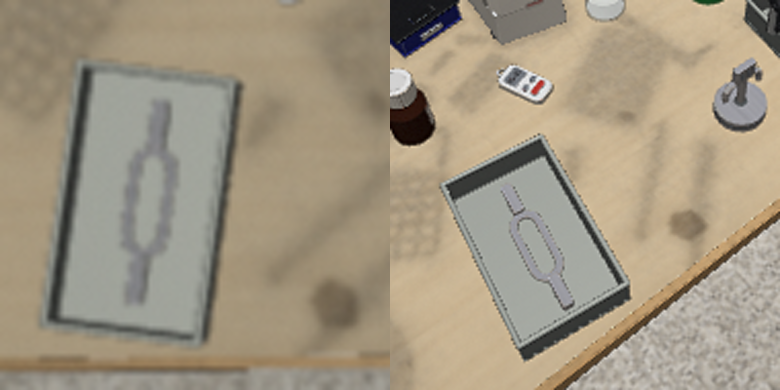

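The link lies flat in its tub and the block still stands at the right, with its tab at (0.428,-0.123). Now the block.

```bash
python3 -m jog '[[0,-0.5,0,0],[0,-0.95,1,0],[0,-0.95,4,0],[0,-0.95,7,0],[0,-0.95,9,0],[0,-0.95,10.3,0],[0,-0.95,10.7,0],[0,-0.95,10.7,0],[0,-0.95,10.7,0]]' && python3 -m jog '[[0,0,0,0],[0,0,0,0],[0,0,0,0],[0,0,0,0],[0,0,0,0],[0,0,0,0],[0,0,0,0],[0,0,0,0],[0,0,0,0],[0,0,0,0],[0,0,0,0],[0,0,0,0]]' 1 80; python3 g.py; python3 -m jog '[[0,0,-0.5,0],[0,0,-1,0],[0,0,-2,0],[0,0,-3,0],[0,0,-5,0],[0,0,-7,0],[0,0,-8,0],[0,0,-8,0],[0,0,-8,0]]'; python3 g.py .426 -.2645 .142 -.05
```

```text
t: 35.02
eef_pos: [0.4296, -0.1231, 0.0628]
tool_rot: [0.0, 0.711, 0.703, 0.0]
contact_force: [0.2, 0.8, 1.2]
gripper_width: 1.005
grasp_force: 0.0
t: 36.02
eef_pos: [0.4293, -0.1233, 0.0624]
tool_rot: [-0.0, 0.711, 0.703, -0.0]
contact_force: [-0.8, -0.0, 3.5]
gripper_width: 0.084
grasp_force: 82.0
pos [ 0.4293 -0.1233  0.0624] head -0.011 q7 -0.08
t: 36.77
eef_pos: [0.4296, -0.1234, 0.1428]
tool_rot: [0.001, 0.711, 0.703, 0.0]
contact_force: [-0.7, 0.3, -3.7]
gripper_width: 0.086
grasp_force: 81.1
pos [ 0.4296 -0.1234  0.1428] head -0.011 q7 0.01
row [-14.11  -0.21   0.09] 0.039
```

```bash
python3 -m jog '[[-1,0,0,0],[-3,0,0,0],[-5,-0.1,0,0],[-7,-0.1,0,0],[-9,-0.2,0,0],[-11,-0.2,0,0],[-13,-0.2,0,0],[-14.1,-0.2,0,0],[-14.1,-0.2,0,0],[-14.1,-0.2,1.5,0],[-14.1,-0.2,3,0],[-14.1,-0.2,4.5,0],[-14.1,-0.2,5.8,0],[-14.1,-0.2,6.6,0],[-14.1,-0.2,7.1,0],[-14.1,-0.2,7.4,0],[-14.1,-0.2,7.5,0],[-14.1,-0.2,7.5,0]]'; python3 -m jog '[[0,0,0.1,0],[0,0,0.15,0],[0,0,0.15,0],[0,0,0.15,0]]'; python3 g.py
```

```text
t: 38.27
eef_pos: [0.4261, -0.2641, 0.0675]
tool_rot: [0.0, 0.711, 0.703, 0.0]
contact_force: [0.0, -0.3, -2.4]
gripper_width: 0.089
grasp_force: 80.9
t: 38.6
eef_pos: [0.4262, -0.2644, 0.0664]
tool_rot: [0.001, 0.711, 0.703, 0.0]
contact_force: [-1.4, 0.3, 0.5]
gripper_width: 0.088
grasp_force: 81.5
pos [ 0.4262 -0.2644  0.0664] head -0.011 q7 0.25
```

```bash
python3 -m jog '[[0,0,0.05,0],[0,0,0.05,0],[0,0,0.05,0]]'; python3 -m jog '[[0,0,0,0],[0,0,0,0],[0,0,0,0],[0,0,0,0],[0,0,0,0],[0,0,0,0],[0,0,0,0],[0,0,0,0],[0,0,-2,0],[0,0,-5,0],[0,0,-9,0],[0,0,-13,0],[0,0,-13,0],[-12,0,-13,0],[-12,0,-13,0],[-12,0,-13,0],[-12,0,-13,0],[-12,0,-13,0],[-12,0,-13,0]]' -1; python3 - <<'E'
from h import *
ims=[]
for n,(a,b,c_,d) in dict(top=(140,290,140,420),scene=(140,400,130,430)).items():
    im,Q,c=cam(n); ims.append(cv2.resize(im[a:b,c_:d],(395,300),interpolation=2)); x,y,z=Q[...,0],Q[...,1],Q[...,2]
    t=Q[(np.hypot(x-.426,y+.2645)<.04)&(z>.012)&(z<.11)]
    print(n,len(t), len(t) and (t.min(0).round(4),t.max(0).round(4)))
save("l",np.hstack(ims))
print(bot.get_obs()["joint_vel"].round(3))
E
```

```text
t: 38.85
eef_pos: [0.4263, -0.2645, 0.0663]
tool_rot: [0.001, 0.711, 0.703, 0.0]
contact_force: [-2.1, 1.1, 8.1]
gripper_width: 0.083
grasp_force: 82.9
t: 40.43
eef_pos: [0.4244, -0.3835, 0.1949]
tool_rot: [-0.001, 0.711, 0.703, 0.0]
contact_force: [-0.1, 0.5, 0.4]
gripper_width: 0.998
grasp_force: 0.0
top 374 (array([ 0.3972, -0.2952,  0.012 ]), array([ 0.4556, -0.2361,  0.0968]))
scene 549 (array([ 0.3949, -0.2945,  0.0121]), array([ 0.455 , -0.2343,  0.0945]))
[-0.006 -0.005 -0.001  0.001  0.003 -0.002  0.001]
```

View pics/l.png

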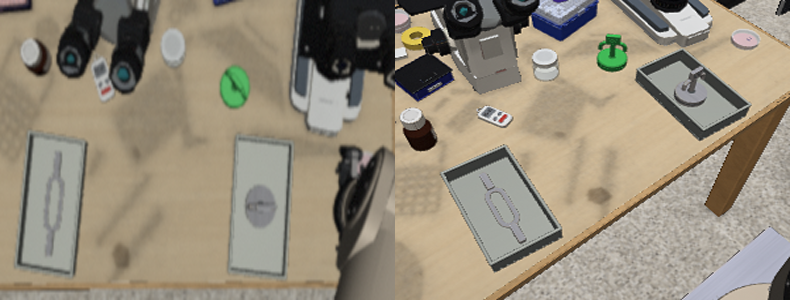

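The picture shows the link flat in the left tub and the block upright in the right tub. The bottle, jar and dish are undisturbed and the gripper is clear.

```bash
python3 -c "
from station import bot
print(bot.hand_in())"
```

```text
the job is handed in; nothing more can be done
None
```

The job is done and handed in at about 40 s: the link lies flat in the formerly empty tub, the block stands upright in its own, and the bottle, jar and dish were not touched. Along the way I moved the standing pair once on the bench to clear the microscope, and rested the link across its tub's rims to regrip it.

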